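# Show the small pressure gauge to the inspection camera

## Task

First slide the round drip pan along the bench onto the taped circle in front of the inspection camera, without lifting or tipping it. Then pull the small gauge up out of the test manifold, gripping it by the sides of its case with nothing on the glass, and hold it up over the pan for its picture: upright, dial centred on the lens and square to it, 15 cm in front of the lens. Finish while still holding it there, steady, and leave everything else on the bench where it is.

Things in the scene. Friction and masses are not known exactly. Their poses are not given: they have to be found in the camera images.
- gauge_center (a point): The small gauge (0.17 kg), in one of the manifold's three ports: round black case 50 mm in diameter, 28 mm thick, white dial, brass stem below. This point: middle of the case, 124 mm above the bench in the port. z up, x out of the dial, y across the case (grip here, 50 mm wide). Brass hexagon to 46 mm below, 12 mm stem to 68 mm below, 22 mm deep in a loose coupling: lifts out freely, can turn.
- gauge_dial (a point): Middle of the small gauge's glass, 15.5 mm out from gauge_center along its x axis.
- gauge_back (a point): Middle of the flat back of the small gauge's case, 14 mm from gauge_center against its x axis.
- gauge_glass: The clear round window over the small gauge's dial, 42 mm in diameter, on the front of the case; fingers must stay off it. Origin 2 mm behind gauge_dial, x axis out of the dial.
- manifold: Test manifold, fixed: aluminium bar 40 x 310 x 40 mm on feet, top 52 mm above the bench, with three upright steel ports (26 mm in diameter, tops 78 mm above the bench, 115 mm apart along the bar, one at its middle); screw press at its +y end. Origin on the bench under the middle port; y along the bar, x the way the dials face (within 0.1 rad), away from the robot.
- ref_gauge_case (a point): Middle of the large reference gauge's case (80 mm in diameter, 36 mm thick), 140 mm above the bench, in another port of the manifold; leave alone.
- transducer: Steel pressure transmitter, an upright cylinder 25 mm in diameter in the remaining port, its top 160 mm above the bench; origin at the lower end of its stem, 56 mm above the bench; leave alone.
- pan_center (a point): The drip pan: a loose round open aluminium pan, outer diameter 140 mm, 25 mm high, side wall and floor 3 mm thick, about 0.4 kg (give or take 30 %). This point is on its axis, 12.5 mm above the bench. It slides on the bench; it can be pushed from outside or by fingers put down inside it.
- spot (a point): Middle of the circle of black tape (160 to 174 mm in diameter) on the bench in front of the inspection camera, where the pan belongs. Axes: z up, x level towards the camera.
- view_point (a point): The point in the air where the middle of the gauge's glass has to be: straight above spot, 200 mm above the bench, on the lens axis, 150 mm in front of the lens. Axes: z up, x level towards the lens.
- lens (a point): Middle of the front of the inspection camera's lens, 200 mm above the bench; fixed. The lens sits in a black ring light 72 mm in diameter; the camera's column and base plate stand behind it, 290 mm from spot. Same axes as view_point.
- spare_gauge: Another small gauge like the first, lying on its back on the bench, about 93 mm long, 28 mm high, origin under its middle; leave alone.
- wrench: Steel wrench 170 mm long lying on the bench; leave alone.
- sealant: Small white bottle, 42 mm in diameter, 85 mm high, standing; leave alone.
- tee: Brass tee fitting 56 mm long lying on the bench; leave alone.
- adapter: Brass hexagonal adapter 24 mm across, 34 mm high, standing; leave alone.
- torch: Black pocket torch 140 mm long lying on the bench; leave alone.
There are look-alikes about, which are no part of the job. There is more than one size of the part that bears pan_center; the job needs the largest.

How it is judged:
On the way, in this order (a step that is already met when the one before it is completed fails the run):
1. the drip pan lies still on the taped circle (within 25 mm) (horizontal distance between pan_center and spot below 0.025 m and linear speed of pan below 0.02 m/s), for 0.3 s.
2. the small gauge is lifted clear of its port in the fingers (height (world z) of gauge_center above 0.155 m and contact force between the fingers and gauge above 1 N), for 0.2 s.
At the end, for the whole second after the job is handed in: The fingers alone hold the small gauge still: middle of its glass within 20 mm of the lens axis and 150 (+-30) mm before the lens, dial facing the lens within 0.2 rad, upright within 0.15 rad; the pan lies flat, its centre within 25 mm of the middle of the taped circle (horizontal distance between pan_center and spot below 0.025 m and angle between pan_center's own z axis and vertical below 0.05 rad and contact force between the fingers and gauge above 1 N and linear speed of gauge below 0.02 m/s and contact force between gauge and station below 0.2 N and contact force between gauge and manifold below 0.2 N and contact force between gauge and pan below 0.2 N and x of gauge_dial in the frame of view_point between -0.03 and 0.03 m and y of gauge_dial in the frame of view_point between -0.02 and 0.02 m and z of gauge_dial in the frame of view_point between -0.02 and 0.02 m and angle between the x axis of gauge_center and the x axis of view_point, either way round below 0.2 rad and angle between gauge_center's own z axis and vertical below 0.15 rad and x of gauge_back in the frame of view_point below 0 m); the arm keeps its last pose, push and grip.
It fails at once if the drip pan is lifted (by more than 15 mm) or tipped (by more than 0.2 rad) (height (world z) of pan_center above 0.0275 m or angle between pan_center's own z axis and vertical above 0.2 rad).
It fails at once if the fingers press on the small gauge's glass (contact force between the fingers and gauge_glass above 1 N).
It fails at once if another thing on the bench or in the manifold is moved by more than 25 mm (distance of any of ref_gauge_case, transducer, spare_gauge, wrench, sealant, tee, adapter, torch from where it was at the start of the episode above 0.025 m).
It also fails if it takes over 61 s, if anything falls off the work surface, if the arm or the gripper's body presses on something with over 40 N, if the wrist force passes 120 N, or if a joint passes its speed limit or range.

## Robot

A 6-joint arm with a two-finger parallel gripper is mounted at the origin on the work surface. World frame = base frame: x ahead of the robot, y to its left, z up, the work surface at z = 0. Lengths are in m, angles in rad, forces in N, time in s.
With the tool pointing down it reaches from about 0.275 to 1 m from the base axis. Payload 8.4 kg.
Tool frame: the origin (TCP) lies on the centre line of the jaws, within the pads' length; the fingertips stand 17 mm ahead of it and the grasp point (between the pads) lies 2 mm behind it (bot.tcp_to_tips is the z of the fingertips in the tool frame, in m); z points along the fingers, y is the line along which they close (so a half turn about z gives the same grasp; the last joint's range is limited). The gripper opens to 85 mm and grips with 20 to 120 N. Pads are 22 mm wide; open, the fingers measure 114 mm over their backs; the gripper's body (76 mm by 85 mm) begins 54 mm behind the grasp point. The pads swing forward as they close: fully open they stand 13 mm farther back than shut.
Start: joints at [1.264, 0.353, 1.633, -0, 1.155, -0.002], TCP at [0.188, 0.596, 0.248] pointing down, gripper open.
Joint ranges: [-2.63, 2.63], [-0.92, 2.1], [0.06, 2.66], [-1.3, 4.44], [0, 2.69], [-3.02, 3.02]. Speed limits (rad/s): [2.22, 2.22, 2.79, 3.14, 3.14, 3.14].

## Interface

Orientations are given as a unit quaternion [x, y, z, w].
In Python, from workcell import bot, hand, kinematics, get_obs, vision, hand_in gives the robot as it stands. The module is installed in compiled form; this text tells all that it offers. Calls block until the motion is done:
- bot.reach(position, orientation): joint-space move of the TCP to a pose.
- bot.servo_line(position, ori=None, velocity=0.15): straight line of the TCP; ori=None keeps the orientation; velocity is the mean speed in m/s.
- bot.goto_joints(angles): joint-space move.
- hand.move_gripper(opening, strength=None): finger opening in m; strength is the grip in N (None keeps the last); returns when the fingers have stopped.
- bot.dwell(seconds).
- kinematics.solve_ik(position, orientation): joint angles nearest the present ones, or None.
- get_obs(): the state.
- vision.read_camera(name): name is "scene" or "top" or "wrist"; returns a dict with "frame" (420x560x3 uint8, red, green, blue), "intrinsics" (3x3 intrinsics, pixels), "view" (4x4, takes a point from world to camera coordinates). Camera axes: x right, y down, z forward; pixel columns grow to the right and rows downward; lengths in m; the calibration is good to about 2 mm. The wrist camera is an equidistant fisheye: a pixel r from the principal point sees the ray r / f radians off the axis. A picture is of the moment at which its call begins. There is no depth.
A pose or a line that the arm cannot do raises bot.IKError and nothing moves.
- hand_in(): hands the job in; it is judged then, once.
The state is a dict: "time_s": time; "joint_pos": joint angles; "joint_vel": joint speeds; "joint_efforts": joint torques, N m; "position": TCP position; "orientation": TCP orientation; "wrist_force": force on the tool from outside, world axes, zero at the start; "ft_torque": the same for the moment, N m; "gripper_width": finger opening in m; "grip_force": force on a finger pad.
Only numpy, scipy, OpenCV 4.12 (cv2) and the standard library are available. Lean on these libraries where they do the work, as an engineer would, in place of code of your own. Each camera call takes 0.05 s, during which the arm holds its last target. There are 200 camera calls.

## Working session

There is one attempt and no reset: what is moved stays moved. The work goes in short steps, each a Python script; the robot and the scene stay as the last script left them, time stands still between calls to the robot, and variables do not carry over. Pictures are saved under pics/ and viewed, at most 10 in all, crops included, and the job is handed in when it is done.

```bash
mkdir -p pics; python3 - <<'E'
from workcell import bot,hand,kinematics,get_obs,vision
import cv2,numpy as np
for n in("top","scene"):
    c=vision.read_camera(n); cv2.imwrite(f"pics/{n}0.png",c["frame"][:,:,::-1]); np.savez(f"pics/{n}0.npz",**c)
    print(n,c["intrinsics"].tolist(),np.round(c["view"],4).tolist())
o=get_obs();print(o)
E
```

```text
top [[469.930140967025, 0.0, 283.68036550785706], [0.0, 469.930140967025, 214.86379688806772], [0.0, 0.0, 1.0]] [[-0.007, -1.0, 0.0027, -0.0188], [-0.9797, 0.0063, -0.2005, 0.5788], [0.2005, -0.0041, -0.9797, 1.3047], [0.0, 0.0, 0.0, 1.0]]
scene [[499.3023374900417, 0.0, 275.73752434881453], [0.0, 499.3023374900417, 210.4026555810909], [0.0, 0.0, 1.0]] [[-0.2061, 0.9785, -0.0054, 0.1329], [0.8307, 0.172, -0.5295, -0.3742], [-0.5172, -0.1137, -0.8483, 1.6654], [0.0, 0.0, 0.0, 1.0]]
{'time_s': 0.1, 'joint_pos': array([ 1.26360824e+00,  3.53568289e-01,  1.63406934e+00,  4.74305805e-05,
        1.15518586e+00, -2.41570588e-03]), 'joint_vel': array([-0.00092525, -0.00081986, -0.00402267,  0.00119398,  0.00178163,
       -0.00015087]), 'joint_efforts': array([ 9.51271577e-04, -6.06358480e+01, -3.42818785e+01,  3.92224808e-05,
        4.03857252e-03, -1.19907593e-06]), 'position': array([0.18742044, 0.5958107 , 0.24763926]), 'orientation': array([ 1.51806549e-01,  9.88410033e-01, -6.04716710e-04, -1.16319310e-04]), 'wrist_force': array([-0.19033611, -0.86035557, -0.45414425]), 'ft_torque': array([-0.02897598, -0.00139242,  0.01423601]), 'grip_force': 0.0, 'gripper_width': 0.08520172342582276}
```

View pics/top0.png

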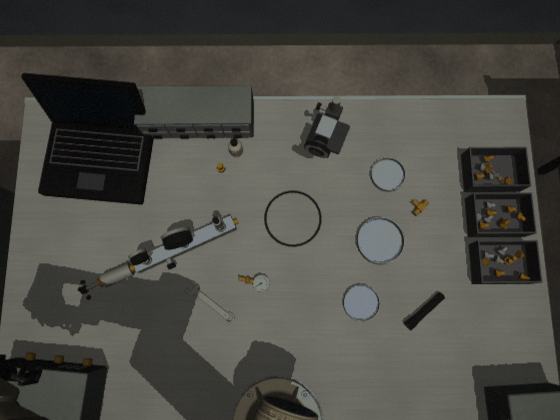

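View pics/scene0.png

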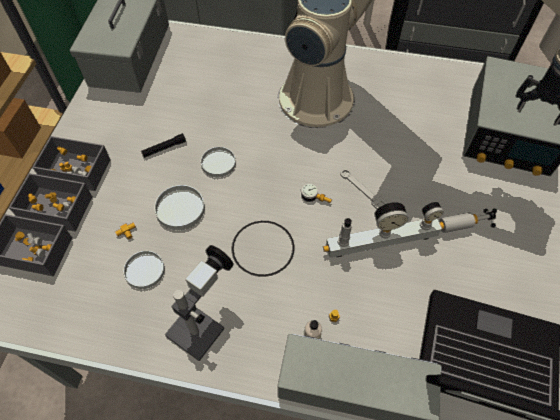

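Top view: three round pans, at (380,240), (387,175) and (361,302). The one at (380,240) is clearly the largest, so it is the drip pan. The tape ring is at (293,218) and the inspection camera at (318,148). The manifold runs from (115,275) to (237,222).

Scene view: the port candidates are the transducer (347,230), the large gauge (392,217) and the small gauge (433,211) next to the screw press. The other small gauge, at (310,191), is lying on the bench, so it is the spare. I'll fit the pan and ring, and enlarge the rest.

```bash
cat > h.py <<'E'
import numpy as np,cv2
def ray(c,u,v):
    K,V=c["intrinsics"],c["view"];R,t=V[:3,:3],V[:3,3]
    return -R.T@t, R.T@np.linalg.solve(K,[u,v,1.])
def onplane(c,u,v,z):
    o,d=ray(c,u,v); return o+d*(z-o[2])/d[2]
def tri(c1,p1,c2,p2):
    A=[];b=[];rs=[]
    for c,p in((c1,p1),(c2,p2)):
        o,d=ray(c,*p);d=d/np.linalg.norm(d);P=np.eye(3)-np.outer(d,d);A.append(P);b.append(P@o)
    x=np.linalg.solve(A[0]+A[1],b[0]+b[1]); return x,[float(np.linalg.norm(A[i]@x-b[i])) for i in(0,1)]
def circ(pts):  # fit circle to metric xy points
    (c,r)=cv2.fitEllipse(pts.astype(np.float32)[:,None,:])[:2]; return np.array(c),np.array(r)
def plane_contour(c,cnt,z): return np.array([onplane(c,u+0.0,v+0.0,z)[:2] for u,v in cnt.reshape(-1,2)])
def load(n): return dict(np.load(f"pics/{n}.npz"))
E
python3 - <<'E'
from h import *
from workcell import bot
print("tips",bot.tcp_to_tips)
t=load("top0");s=load("scene0")
for n,c,pr,sr in(("top",t,(325,200,440,270),(255,180,330,255)),("scene",s,(150,180,210,236),(225,212,303,283))):
    g=cv2.cvtColor(c["frame"],cv2.COLOR_RGB2GRAY).astype(float);hsv=cv2.cvtColor(c["frame"],cv2.COLOR_RGB2HSV)
    x0,y0,x1,y1=sr;m=np.zeros(g.shape,np.uint8);m[y0:y1,x0:x1]=(g[y0:y1,x0:x1]<80)*255
    cs,_=cv2.findContours(m,cv2.RETR_EXTERNAL,cv2.CHAIN_APPROX_NONE);k=max(cs,key=lambda q:cv2.boundingRect(q)[2]);print(n,"ring",cv2.boundingRect(k),circ(plane_contour(c,k,0)))
    b=c["frame"].astype(int);m=((b[:,:,2]-b[:,:,0]>2)).astype(np.uint8)*255
    m=cv2.morphologyEx(m,cv2.MORPH_OPEN,np.ones((3,3)))
    cs,_=cv2.findContours(m,cv2.RETR_EXTERNAL,cv2.CHAIN_APPROX_NONE)
    for k in cs:
        if cv2.contourArea(k)>400:
            cc,r=circ(plane_contour(c,k,0.025))
            if .05<r.mean()<.2 and r.max()/r.min()<1.25: print(n,"blob",cv2.boundingRect(k),cc,r)
up=lambda c,x,y,w,h:cv2.resize(c["frame"][y:y+h,x:x+w],(400,300),interpolation=cv2.INTER_CUBIC)
im=np.vstack([np.hstack([up(s,370,185,100,75),up(s,160,235,120,90)]),np.hstack([up(t,100,205,120,90),up(t,285,90,80,60)])])
cv2.imwrite("pics/crop1.png",np.clip(im[:,:,::-1]*1.4,0,255).astype(np.uint8))
E
```

```text
tips 0.017
top ring (264, 190, 58, 57) (array([ 0.58150071, -0.04918933]), array([0.17114857, 0.17254518]))
top blob (344, 285, 34, 34) [ 0.32986343 -0.24067526] [0.09258345 0.09698901]
top blob (358, 217, 43, 45) [ 0.50913239 -0.30213326] [0.1248798 0.1272386]
top blob (372, 160, 31, 30) [ 0.70982635 -0.33715564] [0.09078819 0.09180178]
scene ring (232, 221, 62, 55) (array([ 0.58233893, -0.04994301]), array([0.1683125 , 0.16869615]))
```

View pics/crop1.png

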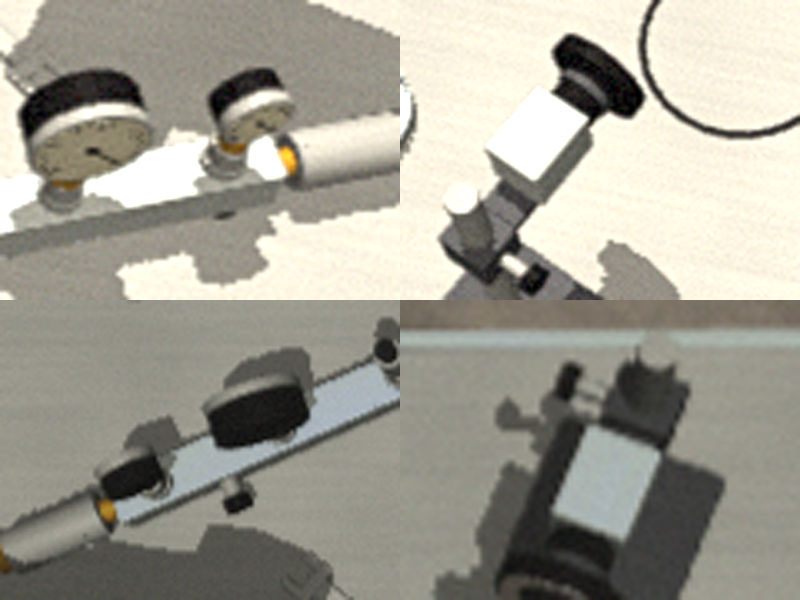

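The crop confirms it: the small gauge's dial is at scene px ~(434,214), in the port beside the screw press. Its case is at top px ~(139,258). The 80 mm gauge sits in the middle port, and the ring light's face is at scene px ~(219,258). Next I'll get the lens axis yaw and a rough gauge pose, then push the pan from inside.

```bash
cat >> h.py <<'E'
from scipy.spatial.transform import Rotation as Rot
def down(a):  # tool down, closing axis y at angle a
    c,s=np.cos(a),np.sin(a); return Rot.from_matrix(np.array([[-s,c,0],[c,s,0],[0,0,-1]])).as_quat()
def best(kin,p,a):
    o=[(abs(q[5]),b) for b in(a,a+np.pi) for q in [kin.solve_ik(p,down(b))] if q is not None]
    print("options",o); return down(min(o)[1])
E
python3 - <<'E'
from h import *
t=load("top0");s=load("scene0")
T=lambda X,Y:(285+(X-400)/5,90+(Y-300)/5); S=lambda X,Y:(160+(X-400)*.3,235+Y*.3)
spot=np.array([.582,-.0495])
for n,c,pp in(("top",t,[(T(553,522),T(593,428)),(T(625,540),T(662,450))]),("scene",s,[(S(543,87),S(487,150)),(S(590,122),S(540,180))])):
    for a,b in pp:
        d=onplane(c,*b,.22)-onplane(c,*a,.22); print(n,"edge yaw",np.arctan2(d[1],d[0]),np.linalg.norm(d))
x=onplane(s,219.4,257.5,.2)[:2]-spot; print("ring scene",x,np.arctan2(x[1],x[0]),np.hypot(*x))
x=onplane(t,318.5,148,.2)[:2]-spot; print("ring top",x,np.arctan2(x[1],x[0]),np.hypot(*x))
g=[tri(t,(139,258),s,(433,212)),tri(t,(177,239),s,(392,215))]; print(g)
print("plane",onplane(t,139,258,.124),onplane(s,433,212,.124))
b=t["frame"].astype(int);m=((b[:,:,2]-b[:,:,0]>2)).astype(np.uint8)*255;m[:,:130]=0;m[:,245:]=0;m[:205]=0;m[280:]=0
p=np.argwhere(cv2.morphologyEx(m,cv2.MORPH_OPEN,np.ones((3,3))))[:,::-1]
q=plane_contour(t,p,.052);r=cv2.minAreaRect((q*1000).astype(np.float32));print("bar",r)
E
python3 - <<'E'
from h import *
from workcell import bot,hand,kinematics as k,get_obs
spot=np.array([.582,-.0495]);pan=np.array([.509,-.302]);d=spot-pan;L=np.hypot(*d);d/=L;a=np.arctan2(d[1],d[0])
st=pan
q=best(k,[*st,.15],a)
hand.move_gripper(.03,30)
bot.reach([*st,.15],q);bot.servo_line([*st,.045],velocity=.12);f0=get_obs()["wrist_force"]
bot.servo_line([*st,.024],velocity=.04);o=get_obs();print(o["wrist_force"]-f0,o["position"],o["gripper_width"])
if abs(o["wrist_force"][2]-f0[2])<5:
    e=spot+.0366*d;bot.servo_line([*e,.024],velocity=.07);bot.dwell(.3);o=get_obs();print(o["wrist_force"]-f0,o["position"],o["time_s"])
from workcell import vision
c=vision.read_camera("top");cv2.imwrite("pics/top1.png",c["frame"][:,:,::-1]);np.savez("pics/top1.npz",**c)
c=vision.read_camera("scene");cv2.imwrite("pics/scene1.png",c["frame"][:,:,::-1]);np.savez("pics/scene1.npz",**c)
E
```

```text
top edge yaw -0.40108021429015056 0.0574588022667392
top edge yaw -0.39525815344163673 0.05468691626602381
scene edge yaw -0.42076894271636667 0.05594017235474526
scene edge yaw -0.4208726541120441 0.050350198136261966
ring scene [ 0.14750362 -0.06201207] -0.397976893997078 0.1600087974092958
ring top [ 0.14948356 -0.06701335] -0.4214385519057292 0.16381735158509572
[(array([0.44981521, 0.37472981, 0.11274031]), [0.00137242497813017, 0.001372424978130222]), (array([0.49750073, 0.2676322 , 0.13871886]), [0.0018162200183153626, 0.001816220018315482])]
plane [0.4486259  0.36986998 0.124     ] [0.45708883 0.37355019 0.124     ]
bar ((499.2154541015625, 266.1980285644531), (40.45594024658203, 307.3359069824219), 24.423442840576172)
options [(np.float64(1.827388928255817), np.float64(1.2893610627017538)), (np.float64(1.314203725333977), np.float64(4.430953716291547))]
[-0.18350135 -0.55103416 -0.56910984] [ 0.50894899 -0.30197516  0.02383598] 0.030263462519436447
[-2.17295273 -3.69285843  0.15887393] [ 0.5921331  -0.01437932  0.02398412] 10.45
```

View pics/scene1.png

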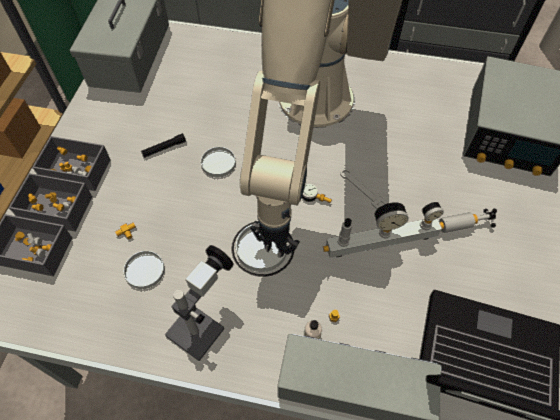

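The pan now lies inside the tape ring, at scene px ~(263,247). The bar fit (40×307 mm, centre (0.499,0.266), yaw 0.426) puts the small gauge's port at (0.452,0.371), which agrees with the ray estimates. Next I'll retreat, check the pan, and look at the gauge from close up.

```bash
python3 - <<'E'
from h import *
from workcell import bot,hand,kinematics as k,get_obs,vision
o=get_obs();d=np.array([.073,.2525]);d/=np.hypot(*d);p=o["position"][:2]-.02*d
bot.servo_line([*p,.024],velocity=.08);bot.servo_line([*p,.16],velocity=.15)
g=np.array([.452,.371]);vp=np.array([.582,-.0495])
for a in(.426+np.pi/2,.426-np.pi/2):
    for q in(k.solve_ik([*g,.3],down(a)),k.solve_ik([*g,.122],down(a)),k.solve_ik([*vp,.2],down(a-.836))): print(a,None if q is None else np.round(q,2))
hand.move_gripper(.085)
q=best(k,[*g,.30],.426+np.pi/2)
bot.reach([*g,.30],q);bot.dwell(.3)
for n in("top","wrist","scene"):
    c=vision.read_camera(n);cv2.imwrite(f"pics/{n}2.png",c["frame"][:,:,::-1]);np.savez(f"pics/{n}2.npz",**c)
    if n=="wrist":print(c["intrinsics"],-c["view"][:3,:3].T@c["view"][:3,3],c["view"][2,:3])
    if n=="top":
        b=c["frame"].astype(int);m=((b[:,:,2]-b[:,:,0]>2)).astype(np.uint8)*255;m=cv2.morphologyEx(m,cv2.MORPH_OPEN,np.ones((3,3)))
        for kk in cv2.findContours(m,cv2.RETR_EXTERNAL,cv2.CHAIN_APPROX_NONE)[0]:
            if cv2.contourArea(kk)>400: print(cv2.boundingRect(kk),circ(plane_contour(c,kk,.025)))
o=get_obs();print(o["position"],o["time_s"],o["gripper_width"])
E
```

```text
1.9967963267948965 [ 0.68  0.25  1.66 -0.    1.23 -1.31]
1.9967963267948965 [ 0.68  0.44  1.82 -0.    0.88 -1.31]
1.9967963267948965 [-0.09  0.34  1.77 -0.    1.03 -1.25]
-1.1447963267948966 [ 0.68  0.25  1.66 -0.    1.23  1.83]
-1.1447963267948966 [ 0.68  0.44  1.82 -0.    0.88  1.83]
-1.1447963267948966 [-0.09  0.34  1.77 -0.    1.03  1.89]
options [(np.float64(1.3120677800935245), 1.9967963267948965), (np.float64(1.8295248734962684), 5.13838898038469)]
(344, 285, 34, 34) (array([ 0.32988855, -0.24077107]), array([0.09267391, 0.09768602]))
(272, 195, 42, 44) (array([ 0.58266562, -0.04872939]), array([0.12314594, 0.12849675]))
(372, 160, 31, 30) (array([ 0.70963055, -0.33748966]), array([0.08972406, 0.09317072]))
(50, 83, 87, 42) (array([0.94123048, 0.57196677]), array([0.12720516, 0.28464565]))
[[325.1922621    0.         278.92683084]
 [  0.         325.1922621  208.78098634]
 [  0.           0.           1.        ]] [0.38314624 0.34002608 0.42574751] [ 0.27112015  0.12284409 -0.95467439]
[0.45205676 0.37094798 0.29998614] 15.6583 0.08507388074091408
```

View pics/wrist2.png

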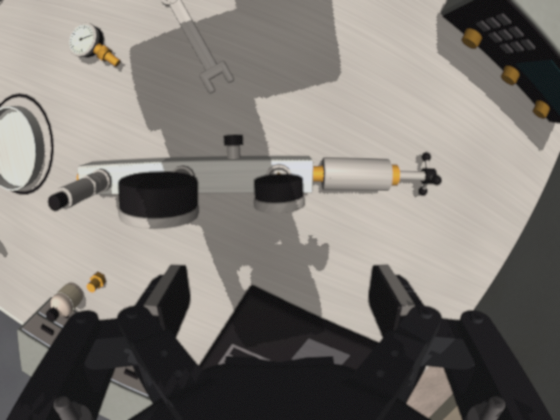

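Pan is at (0.5827,-0.0487), on the spot within about 1 mm. Wrist view: the small gauge's case spans px ~(254–303, 174–208), between the reference gauge on the left and the screw press on the right. Its middle column, ~278.5, matches the tool's centre plane. Next I'll refine the fore-aft position and yaw from its edges.

```bash
python3 - <<'E'
from h import *
c=load("wrist2");g=cv2.cvtColor(c["frame"],cv2.COLOR_RGB2GRAY)
K,V=c["intrinsics"],c["view"]
def w(u,v,z):
    x,y=u-K[0,2],v-K[1,2];r=np.hypot(x,y);th=r/K[0,0];d=V[:3,:3].T@np.array([np.sin(th)*x/r,np.sin(th)*y/r,np.cos(th)]);o=-V[:3,:3].T@V[:3,3];return o+d*(z-o[2])/d[2]
print(g[168:216,278].tolist());print(g[190,245:312].tolist())
m=((g<45)*255).astype(np.uint8);m[:,:240]=0;m[:,315:]=0;m[:165]=0;m[215:]=0
k=max(cv2.findContours(m,0,1)[0],key=cv2.contourArea);print(cv2.boundingRect(k),cv2.minAreaRect(k))
ex=np.array([np.cos(.426),np.sin(.426)]);ey=np.array([-ex[1],ex[0]]);p0=np.array([.452,.371])
for n,u,v,z in(("L",254,190,.124),("R",303,190,.124),("mid",278.5,190,.124),("row200 top",278.5,200,.149),("row208 top",278.5,208,.149)):
    d=w(u,v,z)[:2]-p0;print(n,d@ex,d@ey)
cols=range(258,300,3);lo=[max(r for r in range(185,216) if g[r,u]<45) for u in cols];print(lo)
im=cv2.resize(c["frame"][150:225,230:330],(800,600),interpolation=cv2.INTER_CUBIC)[:,:,::-1];cv2.imwrite("pics/crop2.png",np.clip(im*1.8,0,255).astype(np.uint8))
E
```

```text
[117, 122, 151, 162, 137, 93, 49, 24, 20, 18, 18, 17, 18, 19, 21, 23, 26, 26, 28, 29, 27, 28, 27, 27, 27, 26, 29, 29, 28, 28, 27, 28, 27, 37, 63, 95, 118, 127, 130, 129, 128, 127, 126, 125, 123, 121, 121, 120]
[142, 142, 143, 142, 143, 142, 141, 134, 113, 80, 45, 25, 22, 23, 21, 22, 20, 24, 23, 22, 24, 25, 25, 24, 24, 25, 27, 26, 26, 28, 27, 28, 29, 27, 27, 28, 27, 28, 26, 26, 27, 26, 28, 24, 25, 24, 25, 26, 27, 30, 31, 30, 29, 29, 28, 26, 40, 85, 142, 187, 208, 214, 215, 215, 214, 210, 197]
(255, 175, 47, 27) ((278.0, 188.0), (26.0, 46.0), 90.0)
L -0.00026903097403268607 -0.02367034524699892
R -0.00024701369195832476 0.02325187995236843
mid -0.0002229413939584358 -0.0002068788668708666
row200 top 0.0026530399438477992 -0.00017642128662153007
row208 top 0.010057134838306375 -0.00018239358252440272
[199, 200, 200, 201, 201, 201, 201, 201, 201, 200, 200, 200, 199, 197]
```

View pics/crop2.png

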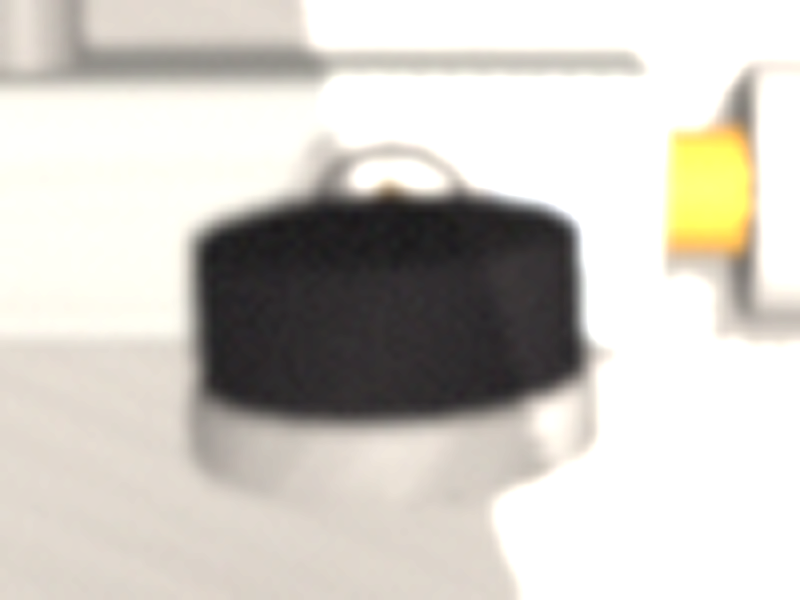

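From the top edges, the case's back is at row 183.5 and its front at 212.5. That puts the centre +0.8 mm along x from my estimate, with a gauge yaw of about 0.46. Now grip and lift.

```bash
python3 - <<'E'
from h import *
from workcell import bot,hand,kinematics as k,get_obs,vision
ex=np.array([np.cos(.426),np.sin(.426)]);g=np.array([.452,.371])+.0*ex+[.0,-.0002]
q=down(.461+np.pi/2)
bot.servo_line([*g,.2],q,velocity=.15);f0=get_obs()["wrist_force"]
bot.servo_line([*g,.122],velocity=.07);o=get_obs();print("down",o["wrist_force"]-f0)
hand.move_gripper(.0,40);bot.dwell(.2);o=get_obs();print("grip",o["gripper_width"],o["grip_force"],o["wrist_force"]-f0,o["ft_torque"])
if .04<o["gripper_width"]<.056:
    bot.servo_line([*g,.20],velocity=.06);o=get_obs();print("up",o["gripper_width"],o["grip_force"],o["wrist_force"]-f0)
    bot.servo_line([*g,.30],velocity=.12);bot.dwell(.2)
for n in("wrist","scene"):
    c=vision.read_camera(n);cv2.imwrite(f"pics/{n}3.png",c["frame"][:,:,::-1]);np.savez(f"pics/{n}3.npz",**c)
o=get_obs();print(o["position"],o["time_s"],o["gripper_width"],o["grip_force"])
a,b=[cv2.imread(f"pics/{n}3.png") for n in("wrist","scene")]
cv2.imwrite("pics/crop3.png",np.hstack([cv2.resize(a[150:420,150:420],(400,400)),cv2.resize(b[110:260,350:500],(400,400))]))
E
```

```text
down [ 0.02942181  0.5528452  -0.65924748]
grip 0.04892031255519989 40.926185846328735 [-0.98623086 -0.13735122  4.62265615] [-0.06524663  0.17267952  0.05140931]
up 0.04917167874198113 41.48168385028839 [-0.38073215  0.45703592 -1.82959608]
[0.45186829 0.37070899 0.29950243] 21.1 0.04887213894835606 41.503010988235474
```

View pics/crop3.png

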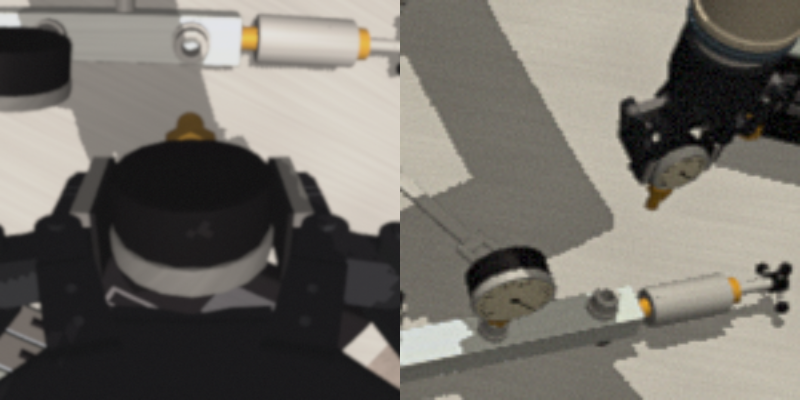

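The gauge is held by its case sides with the glass clear, upright, and its port is empty (wrist crop left, scene crop right). Now moving it to the view point.

```bash
python3 - <<'E'
from h import *
from workcell import bot,hand,kinematics as k,get_obs,vision
y=-.41;p=np.array([.582,-.0495])-.0163*np.array([np.cos(y),np.sin(y)]);q=down(y+np.pi/2)
bot.reach([*p,.30],q);bot.servo_line([*p,.198],velocity=.08);bot.dwell(.5)
o=get_obs();print(o["position"],o["time_s"],o["gripper_width"],o["grip_force"],np.abs(o["joint_vel"]).max())
ims=[]
for n in("top","wrist","scene"):
    c=vision.read_camera(n);cv2.imwrite(f"pics/{n}4.png",c["frame"][:,:,::-1]);np.savez(f"pics/{n}4.npz",**c);ims.append(c["frame"][:,:,::-1])
cv2.imwrite("pics/crop4.png",np.hstack([cv2.resize(ims[1][100:400,130:430],(400,400)),cv2.resize(ims[2][170:320,165:315],(400,400))]))
E
```

```text
[ 0.56707072 -0.04302141  0.19806624] 24.6083 0.04958019025979579 41.51036739349365 0.00193350585779324
```

View pics/crop4.png

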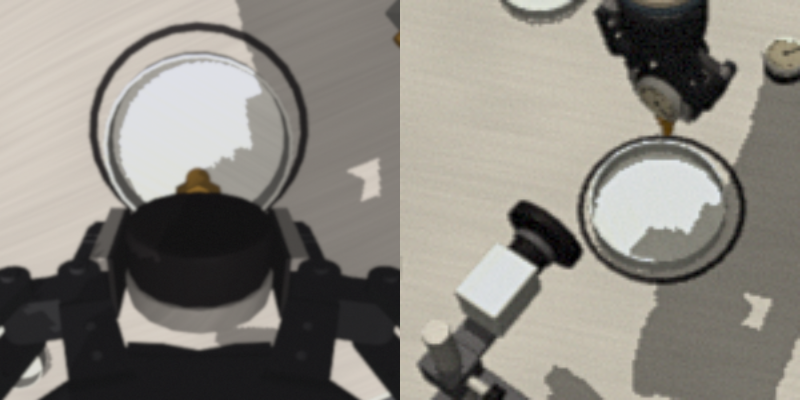

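View pics/scene4.png

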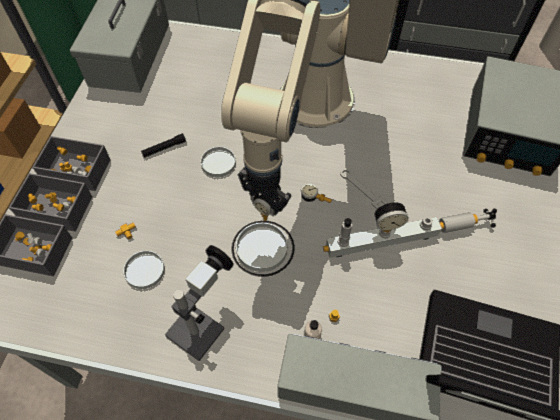

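The pan lies inside the tape ring, and the gauge is held upright above it with its dial towards the ring light at scene px ~(219,258). The dial centre is at scene px ~(262,207). I'll check that ray against the view point and hand in if it fits.

```bash
python3 - <<'E'
from h import *
from workcell import hand_in,get_obs
p=onplane(load("scene4"),262.5,207.5,.2);d=p[:2]-[.582,-.0495];print(p,d)
o=get_obs();print(o["time_s"],o["grip_force"])
if np.hypot(*d)<.012: print(hand_in())
E
```

```text
[ 0.57894987 -0.04534985  0.2       ] [-0.00305013  0.00415015]
24.7583 41.51041924953461
the job is handed in; nothing more can be done
None
```

The job is handed in, though no verdict came back: the pan is on the taped circle, about 1 mm from its middle, and the small gauge is held steady by its case sides at the view point, with its dial within about 5 mm by the last camera check.

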